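# Throw the selector lever and set the backlight of a drop-shape instrument

## Task

Set the drop-shape instrument for the next sample: lift the sprung selector lever out of its park recess, swing it to the slot marked by the green dot and let it drop fully down into that slot (the dot shows the place only roughly: feel for the slot). Then turn the backlight dimmer clockwise until its white pointer stands at the red tab. Leave the loose things on the bench where they are.

Things in the scene. Friction and masses are not known exactly. Their poses are not given: they have to be found in the camera images.
- lever_pivot (a point): Point on the selector's vertical swing axis at the lever's lift hinge, 58 mm above the bench; fixed in a run. The selector is a fixed red block (170 x 220 mm, 30 mm high) with a steel lever pivoted on top. x axis: the selector's own (its yaw varies between runs); the lever lies towards its -x, the robot's side.
- lever_grip (a point): Centre of the lever's grip: upright black cylinder with a white band, 28 mm wide, 44 mm high, 145 mm from the swing axis, on the end of a steel arm 12 mm wide whose top is 26 mm below this point. About 90 mm above the bench when the lever is fully down in a slot or the park recess, 12.5 mm higher when it rides on the steel between slots.
- lever_index (a point): Point on the middle line of the lever arm, 118 mm from the swing axis, right over the arc of coloured dots. Under the arm, 92 mm from the axis, a blade 8 mm wide drops into the gate: a steel arc with a wide park recess and three slots 11 mm wide, 8 mm deep, one to each dot.
- lever_swing (a joint): Lever's swing, rad, counter-clockwise from above positive; 0 = along the selector's -x; -1.04 to 0.68, light friction. Starts in the park recess (about -1.1 to -0.57) and swings to positive to reach the slots, nominally at -0.25, 0.15, 0.55. Slot and recess walls are upright: the lever must be lifted, it cannot be forced out sideways.
- lever_lift (a joint): Tilt of the lever about a level hinge at the pivot, rad: 0 = fully down in a slot or recess, about 0.087 = riding on the steel between slots, at most 0.26 (grip 38 mm up). A spring presses it down with about 4 to 7 N at the grip: let go, it falls. Raise the grip 20 to 25 mm from its lowest to swing clear (13 mm just clears).
- mark_green: Green dot, 16 mm wide, on the selector's black arc, 118 mm from the swing axis: marks the wanted slot; its place among the three varies. The gate was clamped by hand: the slot lies up to 0.09 rad (5 degrees) either side of its dot as seen from the pivot, so find it by feel: slid along the steel, the lever drops in and then stops dead sideways (3 mm play in all).
- mark_blue: Blue dot, the same size, at another slot: not wanted.
- mark_yellow: Yellow dot, the same size, at another slot: not wanted.
- dial_grip (a point): Centre of the dimmer knob's grip bar, on the knob's vertical axis, 78 mm above the bench. The dimmer is a fixed white box 120 x 120 x 55 mm; on top a knob: black skirt disc 62 mm wide (its top 62 mm up) carrying a bar 46 mm long, 12 mm wide, 62 to 88 mm above the bench. x axis: along the bar towards the pointer end.
- dial_pointer (a point): Outer end of the knob's white pointer line, 30 mm from the knob's axis.
- dial (a joint): Angle of the dimmer knob, rad, growing clockwise seen from above; range 0 to 4.68. Stays where it is left (friction about 0.06 N m).
- setpoint_tip (a point): Inner tip of the red tab stuck on the dimmer's scale, 30 mm from the knob's axis: the pointer's end stands here when the dimmer is set right. Always 0.9 to 2.9 rad clockwise of where the pointer starts; anticlockwise meets an end stop.
- vial: small amber glass sample vial, 28 mm wide, 50 mm high; loose bystander, origin at the centre of its underside
- dish: shallow white round dish, 84 mm wide, 16 mm high; loose bystander, origin at the centre of its underside
- slidebox: blue box of slides, 85 x 34 x 30 mm; loose bystander, origin at the centre of its underside
- mouse: black computer mouse, 105 x 60 x 22 mm; loose bystander, origin at the centre of its underside
- lens: black spare lens standing upright, 44 mm wide, 55 mm high, red band; loose bystander, origin at the centre of its underside
- tweezers: steel tweezers lying flat, 120 mm long; loose bystander, origin at the centre of its underside
- reagent: white jar with blue cap, 48 mm wide, 85 mm high; loose bystander, origin at the centre of its underside
Not all that is in view belongs to the job. What is meant by the part that bears dial_grip is not pink or purple, and is the smaller of those in its own colour.

How it is judged:
By the outcome, as a careful person would: the job done as asked, in the order asked, and still so for the second after the job is handed in, with the robot touching nothing.
It also fails if it takes over 72 s, if anything falls off the work surface, if the arm or the gripper's body presses on something with over 40 N, if the wrist force passes 120 N, or if a joint passes its speed limit or range.

## Robot

A 6-joint arm with a two-finger parallel gripper is mounted at the origin on the work surface. World frame = base frame: x ahead of the robot, y to its left, z up, the work surface at z = 0. Lengths are in m, angles in rad, forces in N, time in s.
With the tool pointing down it reaches from about 0.4 to 0.825 m from the base axis. Payload 7 kg.
Tool frame: the origin (TCP) lies midway between the tips of the shut fingers; the grasp point (between the pads) lies 19 mm behind it (r.hold_point_z is the distance from the TCP to the grasp point, in m); y points along the fingers, z is the direction in which the jaws open and shut, and the axes are right-handed (so a half turn about y gives the same grasp; the last joint's range is limited). The gripper opens to 88 mm and grips with 3 to 60 N. Pads are 19 mm wide; open, the fingers measure 130 mm over their backs; the gripper's body (78 mm by 193 mm) begins 47 mm behind the grasp point.
Start: joints at [-0.815, 0.359, 0.012, 0, -1.224, -0.288], TCP at [0.304, -0.602, 0.227] pointing down, gripper open.
Joint ranges: [-3.07, 3.07], [-1.43, 2.12], [-1.02, 1.25], [-3.03, 1.67], [-3.05, -0], [-3.03, 3.03]. Speed limits (rad/s): [2.39, 2.39, 3.01, 3.14, 3.14, 3.14].

## Interface

Orientations are given as a unit quaternion [w, x, y, z].
In Python, from workcell import r, optics, job, regions_of, pinpoint gives the robot as it stands. The module is installed in compiled form; this text tells all that it offers.
- The arm moves only by the tool drive_tool, never from a script. Its arguments are lists of equal length, an entry for each row: "xyz": the shift along the tool's x, y, z in units of 15 cm (1.0 is 15 cm), a list of three; "spin": the turn about the tool's y in units of 180 degrees (1.0 is 180 degrees). A call has 1 to 20 rows; each row is the pose to reach, as a shift and turn from the pose commanded when the call began, along the tool's axes at that moment, turning the shorter way round; what a row does not reach only later rows make up. A row lasts 1/10 s, in which the tool goes at most 50 mm and 8.59 degrees, less where a joint would pass 70% of its speed; a pose out of reach is approached as far as the arm can. A call with a number of a shift or a turn outside -1 to 1 is refused whole. A call with a gripper value outside its range is refused whole. "claw" is the gripper command: -1 is shut, 1 is fully open, values between are in proportion, set as the call begins (left out, the last holds). The fingers move at their own pace and stop on an object; "squeeze" is the grip in N (left out, the last holds). Time passes only in rows, so rows that repeat a pose let the fingers close. It gives the time, the measured TCP pose, the force and the opening at its end, in the units of the state.
- r.state(): the state, without advancing time (a new reading comes with each control period).
- optics.read_camera(name): name is "scene" or "top" or "wrist"; returns (picture, depth): 480x640x3 uint8, red, green, blue; 480x640 float32, m along the optical axis (not along the pixel's ray), 0 where there is no reading.
- optics.camera_params(name): a dict with "mtx" (3x3 intrinsics, pixels), "R" (3x3) and "t" (3): a world point X has camera coordinates R X + t. Camera axes: x right, y down, z forward; pixel columns grow to the right and rows downward; lengths in m; the calibration is good to about 2 mm. A picture is of the moment at which its call begins: read the wrist's pose just before it. camera_params takes no time and is no camera call; for the wrist camera it gives the pose at the moment of the call.
- job.hand_in(): hands the job in, once; it reports no verdict.
Trained networks look in the newest picture that a camera, given by its name, has taken for a name from the list of things; names that differ only in an ending like _2 or _b are one class to them, and where a whole thing is asked for, a point or a joint stands for the part that bears it (a point fixed in the world has none). Each returns a list of dicts, best first, with "conf" (0 to 1); they miss things now and then, are a little off and sometimes report something else, mostly with a low value. They report only what shows in the picture. A call takes as long as a camera call. They do not tell look-alikes from the thing itself.
- regions_of(target, camera): "pixels" (480x640 bool, what is visible of it) and "centre" ([column, row] in pixels, amid what is visible of it).
- pinpoint(target, camera): "centre" ([column, row] in pixels: a listed point, or the origin of a listed thing).
The state is a dict: "time_s": time; "joints": joint angles; "qd": joint speeds; "joint_torque": joint torques, N m; "eef_pos": TCP position; "eef_rot": TCP orientation; "ft_force": force on the tool from outside, world axes, zero at the start; "ft_torque": the same for the moment, N m; "opening": finger opening in m.
Only numpy, scipy, OpenCV 4.12 (cv2) and the standard library are available. Lean on these libraries where they do the work, as an engineer would, in place of code of your own. Each camera call takes 0.05 s, during which the arm holds its last target. There are 200 camera calls.

## Working session

There is one attempt and no reset: what is moved stays moved. The work goes in short steps, Python scripts to look and compute and a tool call to move; the robot and the scene stay as the last step left them, time stands still between calls to the robot, and variables do not carry over. Pictures are saved under pics/ and viewed, about 8 in all and at most 12, crops included, and the job is handed in when it is done.

Besides the shell and the picture viewer there is one more tool, called after "Request:" as name(argument=value, ...) on one line, values as JSON. drive_tool: Moves the arm, as the interface text tells. Its arguments: {"type":"object","properties":{"xyz":{"type":"array"},"spin":{"type":"array"},"claw":{"type":"number"},"squeeze":{"type":"number"}},"required":["xyz","spin"]}

```bash
mkdir -p pics
cat > h.py <<'E'
import numpy as np, cv2
from workcell import r, optics, job, regions_of, pinpoint
def ray(cam,uv,z):
    "world point on plane height z along pixel ray"
    p=optics.camera_params(cam);R=np.array(p['R']);t=np.array(p['t'])
    d=R.T@np.linalg.inv(p['mtx'])@np.array([uv[0],uv[1],1.]);c=-R.T@t
    return c+d*(z-c[2])/d[2]
def proj(cam,X):
    p=optics.camera_params(cam);q=np.array(p['mtx'])@(np.array(p['R'])@X+np.array(p['t']));return q[:2]/q[2]
def deproj(cam,uv,depth):
    p=optics.camera_params(cam);R=np.array(p['R']);t=np.array(p['t'])
    d=np.linalg.inv(p['mtx'])@np.array([uv[0],uv[1],1.])
    return R.T@(d*depth[int(round(uv[1])),int(round(uv[0]))]-t)
def save(n,im):cv2.imwrite('pics/'+n,im[:,:,::-1])
E
cat > a.py <<'E'
from h import *
np.set_printoptions(precision=4,suppress=True)
s=r.state();print(s['time_s'],s['eef_pos'],s['eef_rot'],s['opening'],r.hold_point_z)
ims=[]
Z=dict(lever_pivot=.058,lever_grip=.09,lever_index=.064,mark_green=.031,mark_blue=.031,mark_yellow=.031,dial_grip=.078,dial_pointer=.062,setpoint_tip=.056)
for c in('scene','top'):
    im,d=optics.read_camera(c);save(c+'0.png',im)
    for n,z in Z.items():
        for x in pinpoint(n,c)[:3]:
            print(c,n,round(x['conf'],2),np.round(x['centre'],1),ray(c,x['centre'],z)[:2],deproj(c,x['centre'],d))
E
python3 a.py
```

```text
0.0 [ 0.3041 -0.6021  0.2257] [ 0.6884 -0.6873 -0.1637  0.164 ] 0.08741881474002244 0.0188
scene lever_pivot 0.84 [358.7 308.5] [0.6145 0.1548] [0.619  0.1562 0.0617]
scene lever_grip 0.81 [415.1 271.9] [0.488  0.2361] [0.4987 0.2382 0.0974]
scene lever_index 0.95 [396.7 288.7] [0.5267 0.2088] [0.5237 0.2081 0.0617]
scene mark_green 0.57 [354.1 282.1] [0.4962 0.1034] [0.514  0.1093 0.0445]
scene mark_blue 0.55 [379.2 283.7] [0.4798 0.1573] [0.4969 0.1619 0.0438]
scene mark_yellow 0.59 [336.4 284.7] [0.5212 0.0703] [0.5419 0.078  0.0471]
scene dial_grip 0.88 [258.9 255.7] [ 0.547  -0.1092] [ 0.5484 -0.1084  0.0791]
scene dial_grip 0.86 [257.9 170.4] [ 0.1389 -0.3289] [ 0.2009 -0.294   0.1104]
scene dial_grip 0.67 [354.5 227.8] [0.3438 0.0479] [0.3496 0.0498 0.0816]
scene dial_pointer 0.86 [187.4 251. ] [ 0.5738 -0.2857] [ 0.5716 -0.2874  0.0603]
scene dial_pointer 0.84 [272.9 258.3] [ 0.5226 -0.0867] [ 0.5065 -0.0953  0.05  ]
scene dial_pointer 0.72 [367.  232.1] [0.3255 0.0748] [0.3217 0.0736 0.0596]
top lever_pivot 0.92 [253.  172.1] [0.6249 0.1594] [0.624  0.1586 0.0635]
top lever_
[... 281 characters left out ...]
-0.003 ]
top mark_blue 0.57 [255.9 218.7] [0.4961 0.1528] [0.4958 0.1522 0.0354]
top mark_yellow 0.42 [281.8 205.7] [0.5336 0.0796] [0.532  0.0783 0.0476]
top dial_grip 0.86 [350.3 202.4] [ 0.5395 -0.1122] [ 0.5382 -0.1115  0.0903]
top dial_grip 0.68 [426.5 193.1] [ 0.5665 -0.3203] [ 0.5646 -0.3172  0.0937]
top dial_grip 0.58 [418.9 333.8] [ 0.1851 -0.2986] [ 0.1918 -0.2901  0.1242]
top dial_pointer 0.93 [415.9 192. ] [ 0.5714 -0.2943] [ 0.5704 -0.2929  0.0699]
top dial_pointer 0.75 [281.3 282.8] [0.3173 0.0758] [0.3173 0.0758 0.0618]
top dial_pointer 0.72 [410.  345.9] [ 0.1498 -0.2773] [ 0.1532 -0.274   0.0819]
top setpoint_tip 0.38 [428.1 182.4] [ 0.5992 -0.3292] [ 0.5993 -0.3294  0.0551]
```

View pics/scene0.png

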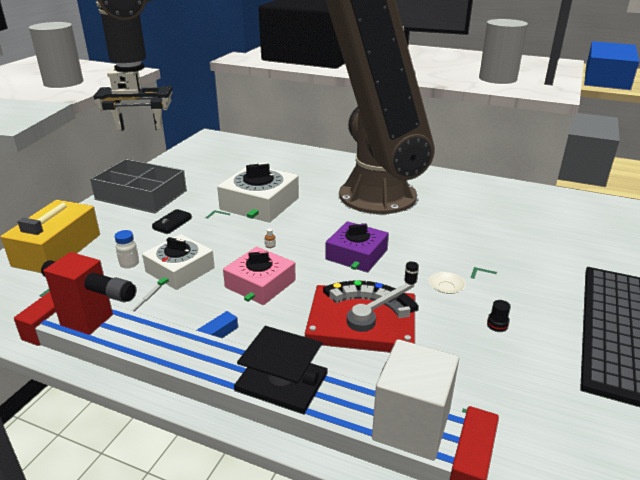

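View pics/top0.png

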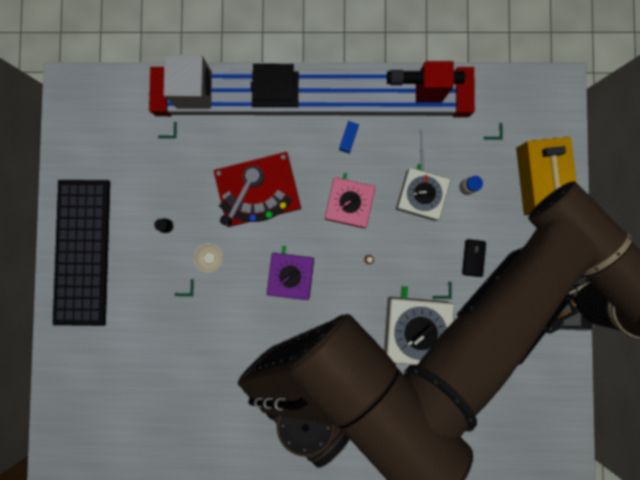

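The top view shows the white dimmers at (418,330), large, and (424,193), small. The pink one is at (350,202) and the purple one at (290,276). The small white dimmer at (424,193), scene (178,258), fits "not pink or purple, smaller of its colour". The selector is at (255,190), with the lever grip at (226,220). The dots run blue (253,217), green (269,214), yellow (283,205). Next is an enlarged crop to confirm the dimmer, plus a move calculator.

```bash
cat >> h.py <<'E'
from scipy.spatial.transform import Rotation as Ro
def pose():
    s=r.state();q=s['eef_rot'];return s,np.array(s['eef_pos']),Ro.from_quat([q[1],q[2],q[3],q[0]]).as_matrix()
def plan(xyz,yawdeg,jaw=True):
    "units to reach TCP xyz with tool z axis at world yaw"
    s,p,R=pose();d=R.T@(np.array(xyz)-p)/.15
    cur=np.degrees(np.arctan2(R[1,2],R[0,2]));dy=(yawdeg-cur+90)%180-90 if jaw else (yawdeg-cur+180)%360-180
    print('pos',p.round(4),'yaw %.1f'%cur,'-> xyz',d.round(3),'spin %.4f'%(-dy/180 if R[2,1]<0 else dy/180))
E
python3 - <<'E'
from h import *
s,p,R=pose();print(R.round(3))
a=cv2.imread('pics/scene0.png');t=cv2.imread('pics/top0.png')
cv2.imwrite('pics/c1.png',np.vstack([cv2.resize(a[150:300,120:320],(800,300*2))[:300*2:],])[:, :] if 0 else np.hstack([cv2.resize(a[220:300,130:230],(400,320),interpolation=cv2.INTER_CUBIC),cv2.resize(t[150:230,375:475],(400,320),interpolation=cv2.INTER_CUBIC)]))
plan([.40,-.40,.25],0)
plan([.45,-.28,.25],0)
E
```

```text
[[ 0.893  0.    -0.451]
 [ 0.451 -0.     0.893]
 [ 0.    -1.    -0.   ]]
pos [ 0.3044 -0.6025  0.2266] yaw 116.8 -> xyz [ 1.178 -0.156  0.917] spin -0.3511
pos [ 0.3044 -0.6025  0.2266] yaw 116.8 -> xyz [ 1.836 -0.156  1.481] spin -0.3511
```

View pics/c1.png

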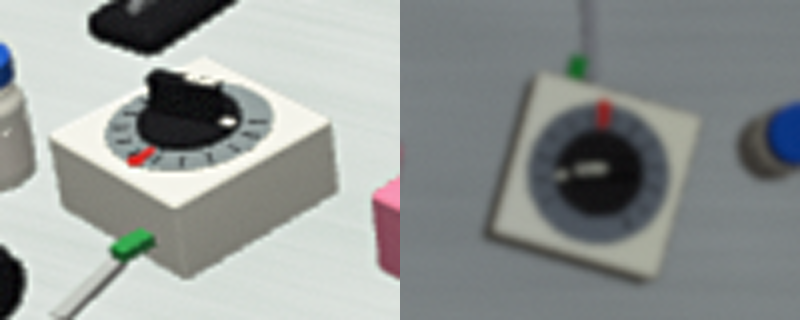

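The crop confirms it. The small white dimmer has its red tab at the top (crop 603,115) and its white pointer at the left (562,175), so about 90° clockwise to go.

Request:
drive_tool(xyz=[[0.25, -0.04, 0.22], [0.5, -0.08, 0.45], [0.75, -0.12, 0.68], [1, -0.16, 0.9], [1, -0.16, 0.9], [1, -0.16, 0.9]], spin=[0, 0, 0, 0, 0, 0])

```text
time_s: 1.6
eef_pos: [0.3783, -0.4133, 0.2515]
eef_rot: [-0.687, 0.688, 0.165, -0.164]
ft_force: [0.7, -1.0, 0.3]
opening: 0.0876
```

Run:
```python
from h import *
p=optics.camera_params('wrist');R=np.array(p['R']);print('cam',-R.T@np.array(p['t']),'axis',R[2],'xdir',R[0])
plan([.47,-.25,.25],116.8)
plan([.487,.232,.20],63.8)
```

```text
cam [ 0.31460331 -0.44497929  0.41024002] axis [ 0.23535697  0.11657956 -0.96489186] xdir [-0.45278683  0.89161466 -0.00271791]
pos [ 0.3783 -0.4133  0.2515] yaw 117.0 -> xyz [1.039 0.01  0.693] spin 0.0009
pos [ 0.3783 -0.4133  0.2515] yaw 117.0 -> xyz [2.597 0.341 3.506] spin 0.2954
```

Request:
drive_tool(xyz=[[0.27, 0, 0.18], [0.53, 0, 0.35], [0.8, 0, 0.52], [1, 0, 0.69], [1, 0, 0.69], [1, 0, 0.69]], spin=[0, 0, 0, 0, 0, 0])

```text
time_s: 2.2
eef_pos: [0.4647, -0.2546, 0.2502]
eef_rot: [0.688, -0.688, -0.164, 0.164]
ft_force: [0.6, -1.1, 0.0]
opening: 0.0877
```

```bash
cat > dial.py <<'E'
from h import *
import sys
s,p,R=pose();im,d=optics.read_camera('wrist');save(sys.argv[1],im)
for n,z in dict(dial_grip=.078,dial_pointer=.062,setpoint_tip=.056).items():
    for x in pinpoint(n,'wrist')[:3]:
        print(n,round(x['conf'],2),np.round(x['centre'],1),ray('wrist',x['centre'],z).round(4)[:2],deproj('wrist',x['centre'],d).round(4))
E
python3 dial.py w1.png; python3 -c "
from h import *
plan([.487,.232,.20],63.8)"
```

```text
dial_grip 0.98 [216.3 278.4] [ 0.5698 -0.3203] [ 0.476  -0.3018  0.2617]
dial_grip 0.59 [408.7 344.3] [ 0.5476 -0.1087] [ 0.5428 -0.1145  0.0888]
dial_pointer 0.89 [249.  283.9] [ 0.5681 -0.2886] [ 0.5703 -0.2886  0.0573]
dial_pointer 0.56 [435.1 329.2] [ 0.5253 -0.0838] [ 0.4271 -0.244   0.3355]
pos [ 0.464  -0.2556  0.2504] yaw 116.7 -> xyz [1.597 0.335 2.836] spin 0.2938
```

View pics/w1.png

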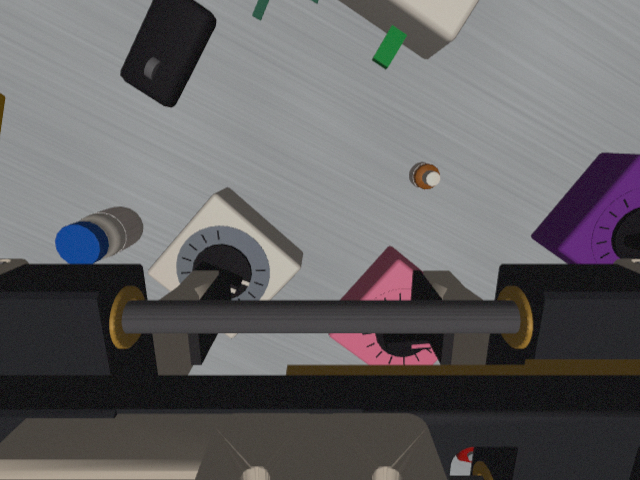

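The wrist view shows the dimmer at (222,270), half hidden by the gripper: the camera sees well only what lies on the tool's −x side. I'll look at the selector from above its pivot.

Request:
drive_tool(xyz=[[0.25, 0, 0.21], [0.5, 0, 0.42], [0.75, 0, 0.63], [1, 0, 0.82]], spin=[0, 0, 0, 0])

```text
time_s: 2.8
eef_pos: [0.5433, -0.0764, 0.2508]
eef_rot: [-0.688, 0.688, 0.163, -0.163]
ft_force: [1.8, -0.3, 0.4]
opening: 0.0876
```

Request:
drive_tool(xyz=[[0.25, 0, 0.21], [0.5, 0, 0.42], [0.75, 0, 0.63], [1, 0, 0.82]], spin=[0, 0, 0, 0])

```text
time_s: 3.2
eef_pos: [0.6222, 0.1013, 0.2507]
eef_rot: [-0.688, 0.688, 0.163, -0.163]
ft_force: [0.2, 0.5, -0.6]
opening: 0.0873
```

```bash
python3 -c "
from h import *
plan([.64,.15,.25],65)"
```

```text
pos [0.6222 0.1013 0.2507] yaw 116.7 -> xyz [0.252 0.004 0.237] spin 0.2873
```

Request:
drive_tool(xyz=[[0.1, 0, 0.1], [0.2, 0, 0.2], [0.25, 0, 0.24], [0.25, 0, 0.24], [0.25, 0, 0.24], [0.25, 0, 0.24], [0.25, 0, 0.24], [0.25, 0, 0.24], [0.25, 0, 0.24]], spin=[0.045, 0.09, 0.135, 0.18, 0.225, 0.27, 0.287, 0.287, 0.287])

```text
time_s: 4.1
eef_pos: [0.6389, 0.1486, 0.2504]
eef_rot: [-0.691, 0.691, -0.152, 0.152]
ft_force: [0.2, -0.7, -0.3]
opening: 0.0875
```

```bash
cat > lev.py <<'E'
from h import *
import sys
s,p,R=pose();print(s['time_s'],p.round(4));im,d=optics.read_camera('wrist');save(sys.argv[1],im)
for n,z in dict(lever_pivot=.058,lever_grip=float(sys.argv[2]),lever_index=.064,mark_green=.04,mark_blue=.04,mark_yellow=.04).items():
    for x in pinpoint(n,'wrist')[:1]:
        print(n,round(x['conf'],2),np.round(x['centre'],1),ray('wrist',x['centre'],z).round(4)[:2],deproj('wrist',x['centre'],d).round(4))
E
python3 lev.py w2.png .09
```

```text
4.1 [0.6389 0.1486 0.2504]
lever_pivot 0.67 [325.6 182.7] [0.6151 0.1648] [0.6145 0.165  0.0634]
lever_grip 0.62 [330.9  13.9] [0.4903 0.2265] [0.4959 0.2233 0.1113]
lever_index 0.64 [326.4  56.6] [0.5125 0.2129] [0.5742 0.1789 0.4094]
mark_green 0.54 [234.3 104.3] [0.5089 0.1149] [0.5101 0.1161 0.0469]
mark_blue 0.77 [272.9  75.4] [0.5014 0.1616] [0.503  0.1619 0.0479]
mark_yellow 0.61 [213.5 144.2] [0.5336 0.0775] [0.5343 0.0793 0.0465]
```

View pics/w2.png

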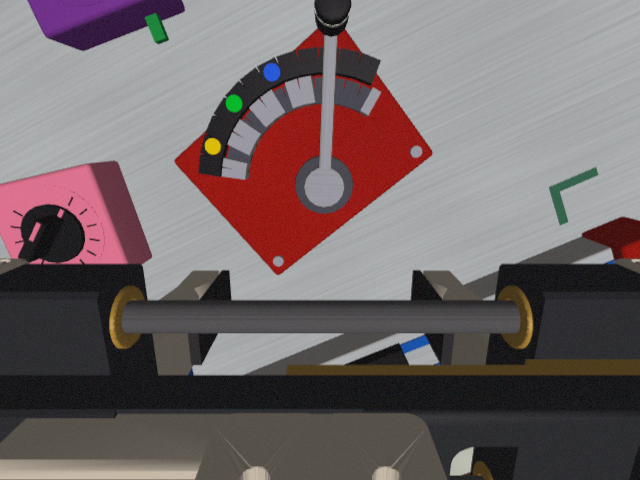

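The wrist view shows the pivot cap at (325,186), grip at (332,14), and dots blue (272,72), green (234,103), yellow (213,146). The slots show as dark gaps in the steel arc. I'll measure the geometry and unwrap the gate in polar form.

```bash
cat > g.py <<'E'
from h import *
from scipy.optimize import least_squares
im=cv2.imread('pics/w2.png');hsv=cv2.cvtColor(im,cv2.COLOR_BGR2HSV)
def blob(lo,hi,box):
    m=cv2.inRange(hsv,np.array(lo),np.array(hi));k=np.zeros_like(m);x0,y0,x1,y1=box;k[y0:y1,x0:x1]=m[y0:y1,x0:x1]
    y,x=np.nonzero(k);return np.array([x.mean(),y.mean()]),len(x)
B={'blue':blob([105,120,80],[130,255,255],(250,50,295,95)),'green':blob([45,120,80],[85,255,255],(215,85,255,125)),'yellow':blob([18,120,100],[35,255,255],(195,125,235,165))}
z=.047
P={k:ray('wrist',v[0],z)[:2] for k,v in B.items()}
for k in B:print(k,B[k][0].round(1),B[k][1],P[k].round(4))
cap=ray('wrist',(325,186),.064)[:2]
f=lambda c:np.r_[[np.hypot(*(P[k]-c))-.118 for k in P],(c-cap)*.7]
s=least_squares(f,cap);c=s.x;print('cap',cap.round(4),'fit',c.round(4),(s.fun*1000).round(2))
an=lambda q:np.degrees(np.arctan2(-(q-c)[1],-(q-c)[0]))
for k in P:print(k,'az %.1f'%an(P[k]))
g=ray('wrist',(332,11),.11)[:2];a=ray('wrist',(330,60),.064)[:2];print('grip top',g.round(4),np.hypot(*(g-c)).round(4),'az %.1f'%an(g),'arm az %.1f'%an(a))
# polar unwrap at z: az -50..65 , r .07...13
az=np.arange(-50,65,.15);rr=np.arange(.135,.07,-.00025);A,RR=np.meshgrid(np.radians(az),rr)
X=np.stack([c[0]-RR*np.cos(A),c[1]-RR*np.sin(A),np.full_like(A,z)],-1)
p=optics.camera_params('wrist');q=(X@np.array(p['R']).T+np.array(p['t']))@np.array(p['mtx']).T
uv=(q[...,:2]/q[...,2:]).astype(np.float32)
o=cv2.remap(im,uv[...,0],uv[...,1],cv2.INTER_CUBIC)
for d in range(-50,65,5):
    i=int((d+50)/.15);cv2.line(o,(i,0),(i,8 if d%10 else 16),(255,255,255),1);d%10==0 and cv2.putText(o,str(d),(i,30),0,.4,(255,255,255),1)
cv2.imwrite('pics/pol.png',o);print(o.shape)
E
python3 g.py
```

```text
blue [271.5  71.9] 274 [0.4995 0.1621]
green [233.7 103. ] 251 [0.5089 0.1163]
yellow [212.3 145.9] 226 [0.5353 0.0776]
cap [0.617  0.1637] fit [0.6171 0.1631] [-0.36 -0.01  0.42  0.12 -0.42]
blue az 0.5
green az 23.4
yellow az 46.3
grip top [0.494  0.2255] 0.138 az -26.9 arm az -27.2
(260, 767, 3)
```

View pics/pol.png

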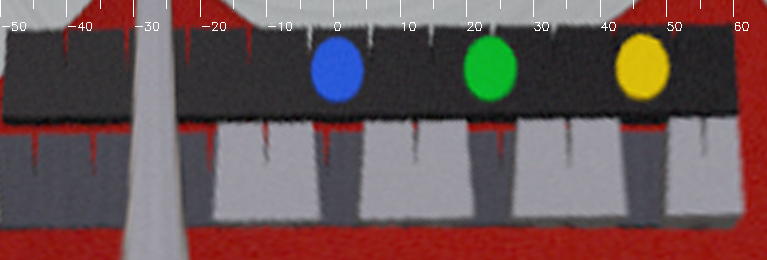

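Pivot is at about (0.617, 0.163), with dots at −azimuths 0.5°, 23.4° and 46.3°, exactly 0.4 rad apart as specified. The green slot shows at about 23.9°. The lever is at −27°, so the grip is at about (0.488, 0.229). I'll go there next.

```bash
python3 -c "
from h import *
plan([.488,.229,.16],63);plan([.488,.229,.075],63)"
```

```text
pos [0.6387 0.1495 0.2506] yaw 65.2 -> xyz [-1.134  0.604  0.059] spin 0.0120
pos [0.6387 0.1495 0.2506] yaw 65.2 -> xyz [-1.134  1.171  0.059] spin 0.0120
```

Request:
drive_tool(xyz=[[-0.33, 0.1, 0.02], [-0.65, 0.2, 0.04], [-0.9, 0.4, 0.06], [-1, 0.55, 0.06], [-1, 0.55, 0.06], [-1, 0.55, 0.06]], spin=[0, 0.012, 0.012, 0.012, 0.012, 0.012])

```text
time_s: 5.05
eef_pos: [0.5067, 0.2212, 0.1687]
eef_rot: [-0.688, 0.688, -0.164, 0.165]
ft_force: [0.6, 1.0, 0.9]
opening: 0.0874
```

```bash
python3 -c "
from h import *
plan([.488,.229,.075],63)"
```

```text
pos [0.5067 0.2212 0.1687] yaw 63.1 -> xyz [-0.135  0.624 -0.01 ] spin 0.0004
```

Request:
drive_tool(xyz=[[-0.135, 0.1, -0.01], [-0.135, 0.3, -0.01], [-0.135, 0.5, -0.01], [-0.135, 0.62, -0.01], [-0.135, 0.62, -0.01], [-0.135, 0.62, -0.01]], spin=[0, 0, 0, 0, 0, 0])

```text
time_s: 5.65
eef_pos: [0.4891, 0.2289, 0.0761]
eef_rot: [0.688, -0.687, 0.165, -0.166]
ft_force: [-0.1, 0.6, 0.4]
opening: 0.0873
```

Request:
drive_tool(xyz=[[0, 0, 0], [0, 0, 0], [0, 0, 0], [0, 0, 0], [0, 0, 0], [0, 0, 0], [0, 0, 0], [0, 0, 0]], spin=[0, 0, 0, 0, 0, 0, 0, 0], claw=-1, squeeze=25)

```text
time_s: 6.45
eef_pos: [0.4876, 0.2287, 0.075]
eef_rot: [-0.688, 0.688, -0.165, 0.165]
ft_force: [-0.5, 0.5, 1.1]
opening: 0.0294
```

```bash
python3 lev.py w3.png .09
```

```text
6.45 [0.4876 0.2287 0.075 ]
lever_grip 0.77 [318.1 306.1] [0.4884 0.2265] [0.4585 0.2424 0.157 ]
```

Grip held (29.4 mm opening, no side force). Lifting 24 mm, with a slight inward shift for the tilt.

Request:
drive_tool(xyz=[[0.01, -0.04, 0], [0.02, -0.08, 0], [0.03, -0.12, 0], [0.04, -0.16, 0], [0.04, -0.16, 0], [0.04, -0.16, 0]], spin=[0, 0, 0, 0, 0, 0])

```text
time_s: 7.4
eef_pos: [0.4933, 0.2252, 0.0991]
eef_rot: [-0.687, 0.688, -0.165, 0.165]
ft_force: [5.0, -2.5, -9.3]
opening: 0.0277
```

Run:
```python
from h import *
s,p,R=pose();print(s['opening'],s['ft_force'],p)
# waypoints: az -27 -> target, TCP radius .139, relative to current tool frame
c=np.array([.617,.163]);rr=np.hypot(*(p[:2]-c));a0=np.degrees(np.arctan2(-(p-np.r_[c,0])[1],-(p-np.r_[c,0])[0]));print(rr,a0)
for a in np.linspace(a0,17,7)[1:]:
    t=np.radians(a);X=np.r_[c-.1385*np.array([np.cos(t),np.sin(t)]),p[2]];print('%.1f'%a,(R.T@(X-p)/.15).round(3),'%.4f'%((a0-a)/180))
```

```text
0.027703514864978542 [ 5.01852769 -2.54305986 -9.29462711] [0.4933276  0.22524086 0.09914354]
0.1384513924572604 -26.71483196650379
-19.4 [ 0.008  0.    -0.117] -0.0405
-12.1 [ 0.031  0.    -0.232] -0.0810
-4.9 [ 0.068  0.    -0.343] -0.1214
2.4 [ 0.119  0.    -0.449] -0.1619
9.7 [ 0.183  0.    -0.547] -0.2024
17.0 [ 0.259  0.    -0.637] -0.2429
```

Request:
drive_tool(xyz=[[0, 0, -0.06], [0.008, 0, -0.117], [0.018, 0, -0.175], [0.031, 0, -0.232], [0.048, 0, -0.288], [0.068, 0, -0.343], [0.092, 0, -0.397], [0.119, 0, -0.449], [0.15, 0, -0.5], [0.183, 0, -0.547], [0.22, 0, -0.592], [0.22, 0, -0.592]], spin=[-0.02, -0.0405, -0.061, -0.081, -0.101, -0.1214, -0.142, -0.162, -0.182, -0.2024, -0.223, -0.223])

```text
time_s: 8.6
eef_pos: [0.4817, 0.1306, 0.0991]
eef_rot: [-0.702, 0.703, 0.08, -0.081]
ft_force: [0.7, -1.8, -6.8]
opening: 0.0276
```

```bash
cat > w.py <<'E'
from h import *
import sys
c=np.array([.617,.163])
def st():
    s,p,R=pose();v=p[:2]-c;a=np.degrees(np.arctan2(-v[1],-v[0]));f=np.array(s['ft_force'])
    print('t',s['time_s'],'az %.2f r %.4f z %.4f op %.4f'%(a,np.hypot(*v),p[2],s['opening']),'f tool',(R.T@f).round(1))
    return s,p,R,a
s,p,R,a0=st()
for q in sys.argv[1:]:
    a,rr,z=map(float,q.split(','));t=np.radians(a);X=np.r_[c-rr*np.array([np.cos(t),np.sin(t)]),z]
    yaw=np.degrees(np.arctan2(R[1,2],R[0,2]))
    print(q,(R.T@(X-p)/.15).round(4),'spin %.4f'%((yaw-a-90)/180))
E
python3 w.py 14,.1415,.0875 12,.1415,.085 15,.1415,.0875 18,.1415,.0875
```

```text
t 8.6 az 13.48 r 0.1392 z 0.0991 op 0.0276 f tool [ 0.3  6.8 -1.9]
14,.1415,.0875 [-0.0154  0.0772 -0.0087] spin -0.0049
12,.1415,.085 [-0.0154  0.0939  0.0243] spin 0.0063
15,.1415,.0875 [-0.015   0.0772 -0.0251] spin -0.0104
18,.1415,.0875 [-0.0121  0.0772 -0.0744] spin -0.0271
```

Request:
drive_tool(xyz=[[-0.008, 0.03, 0], [-0.015, 0.06, 0], [-0.015, 0.076, 0], [-0.015, 0.076, 0], [-0.015, 0.076, 0]], spin=[0, 0, 0, 0, 0])

```text
time_s: 9.1
eef_pos: [0.4784, 0.1308, 0.0887]
eef_rot: [-0.702, 0.703, 0.08, -0.081]
ft_force: [-11.4, -2.8, 15.5]
opening: 0.0276
```

Request:
drive_tool(xyz=[[0, 0, 0], [0, 0, 0], [0, 0, 0], [0, 0, 0], [0, 0, 0]], spin=[0, 0, 0, 0, 0], claw=-0.22)

```text
time_s: 9.6
eef_pos: [0.48, 0.1315, 0.0876]
eef_rot: [0.703, -0.702, -0.081, 0.081]
ft_force: [0.1, -0.8, 0.1]
opening: 0.0345
```

```bash
python3 w.py 15,.142,.087 18,.142,.087 20,.142,.087 21,.142,.087 22,.142,.087 23,.142,.087 24,.142,.087
```

```text
t 9.6 az 12.95 r 0.1406 z 0.0876 op 0.0345 f tool [-0.1 -0.1 -0.8]
15,.142,.087 [-0.009   0.0043 -0.0339] spin -0.0104
18,.142,.087 [-0.0061  0.0043 -0.0833] spin -0.0271
20,.142,.087 [-0.0027  0.0043 -0.1162] spin -0.0382
21,.142,.087 [-0.0006  0.0043 -0.1326] spin -0.0438
22,.142,.087 [ 0.0019  0.0043 -0.1489] spin -0.0493
23,.142,.087 [ 0.0045  0.0043 -0.1652] spin -0.0549
24,.142,.087 [ 0.0075  0.0043 -0.1815] spin -0.0604
```

Request:
drive_tool(xyz=[[-0.007, 0.004, -0.034], [-0.006, 0.004, -0.083], [-0.003, 0.004, -0.116], [0, 0.004, -0.133], [0.002, 0.004, -0.149], [0.0045, 0.004, -0.165], [0.0045, 0.004, -0.165]], spin=[-0.0104, -0.0271, -0.0382, -0.0438, -0.0493, -0.0549, -0.0549])

```text
time_s: 10.3
eef_pos: [0.4858, 0.1068, 0.0869]
eef_rot: [-0.693, 0.693, 0.141, -0.141]
ft_force: [0.3, 0.1, -0.6]
opening: 0.0343
```

```bash
python3 w.py 23.5,.142,.087 24,.142,.087 24.5,.142,.087 25,.142,.087 25.5,.142,.087 26,.142,.087 27,.142,.087
```

```text
t 10.3 az 23.20 r 0.1427 z 0.0869 op 0.0343 f tool [ 0.3  0.6 -0. ]
23.5,.142,.087 [ 0.005  -0.0009 -0.0049] spin -0.0027
24,.142,.087 [ 0.0051 -0.0009 -0.0131] spin -0.0055
24.5,.142,.087 [ 0.0052 -0.0009 -0.0214] spin -0.0082
25,.142,.087 [ 0.0055 -0.0009 -0.0296] spin -0.0110
25.5,.142,.087 [ 0.0058 -0.0009 -0.0379] spin -0.0138
26,.142,.087 [ 0.0062 -0.0008 -0.0461] spin -0.0166
27,.142,.087 [ 0.0072 -0.0008 -0.0626] spin -0.0221
```

Request:
drive_tool(xyz=[[0, 0, -0.005], [0, 0, -0.013], [0, 0, -0.021], [0, 0, -0.03], [0, 0, -0.03]], spin=[-0.003, -0.0055, -0.008, -0.011, -0.011])

```text
time_s: 10.8
eef_pos: [0.4879, 0.1031, 0.0871]
eef_rot: [-0.69, 0.69, 0.153, -0.153]
ft_force: [0.2, 0.2, -0.7]
opening: 0.0343
```

Request:
drive_tool(xyz=[[0, 0, -0.008], [0, 0, -0.016], [0, 0, -0.016]], spin=[-0.003, -0.0055, -0.0055])

```text
time_s: 11.1
eef_pos: [0.4888, 0.1014, 0.087]
eef_rot: [0.689, -0.689, -0.159, 0.159]
ft_force: [-2.8, 3.2, 0.1]
opening: 0.0345
```

```bash
python3 w.py 26.5,.142,.087 27,.142,.087 28,.142,.087
python3 - <<'E'
from h import *
for c in('scene','top'):
    im,d=optics.read_camera(c);save(c+'1.png',im)
    for x in pinpoint('lever_grip',c)[:1]+pinpoint('lever_index',c)[:1]:print(c,x['conf'],np.round(x['centre'],1),ray(c,x['centre'],.09).round(4))
a=cv2.imread('pics/scene1.png');cv2.imwrite('pics/c2.png',cv2.resize(a[210:360,290:490],(800,600),interpolation=cv2.INTER_CUBIC))
E
```

```text
t 11.1 az 25.68 r 0.1423 z 0.0870 op 0.0345 f tool [-1.1 -0.1  4.1]
26.5,.142,.087 [ 0.0018  0.0002 -0.0136] spin -0.0029
27,.142,.087 [ 0.0019  0.0002 -0.0218] spin -0.0056
28,.142,.087 [ 0.0024  0.0002 -0.0384] spin -0.0112
scene 0.74 [356.5 256.6] [0.4809 0.1013 0.09  ]
scene 0.67 [356.7 277.9] [0.5578 0.129  0.09  ]
top 0.34 [466.6 189.5] [ 0.5755 -0.4261  0.09  ]
```

View pics/c2.png

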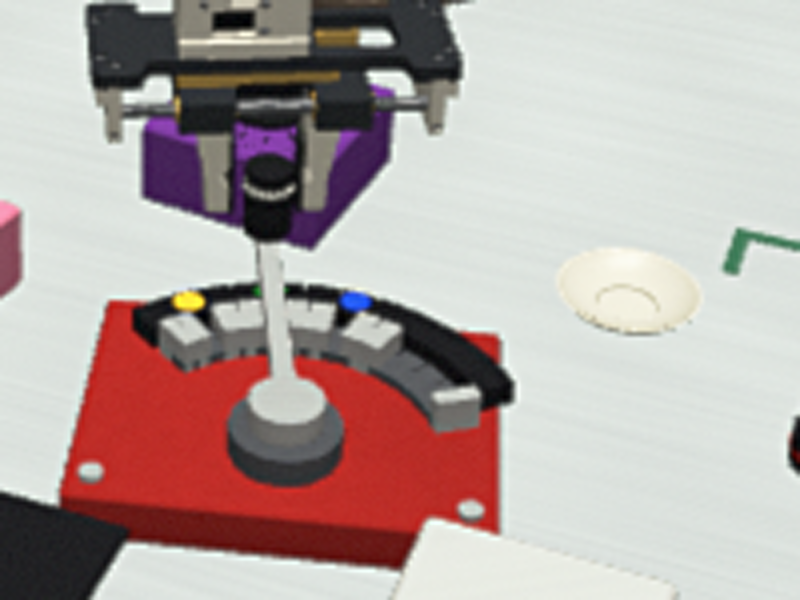

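The crop shows the lever pointing at the green dot (268,290), between the fingers. A sideways force of 4 N has appeared. I'll push a little further, then the other way, to check for a dead stop.

Request:
drive_tool(xyz=[[0, 0, -0.01], [0, 0, -0.014], [0, 0, -0.014]], spin=[-0.001, -0.003, -0.003])

```text
time_s: 11.7
eef_pos: [0.4893, 0.1005, 0.087]
eef_rot: [0.689, -0.688, -0.162, 0.162]
ft_force: [-6.7, 12.5, 2.7]
opening: 0.0342
```

```bash
python3 w.py 22.5,.142,.087 22,.142,.087 21.5,.142,.087 21,.142,.087 20.5,.142,.087
```

```text
t 11.7 az 26.08 r 0.1422 z 0.0870 op 0.0342 f tool [-0.4 -2.7 14.2]
22.5,.142,.087 [0.0035 0.0002 0.0591] spin 0.0222
22,.142,.087 [0.0042 0.0002 0.0674] spin 0.0250
21.5,.142,.087 [0.0048 0.0002 0.0756] spin 0.0278
21,.142,.087 [0.0056 0.0003 0.0838] spin 0.0306
20.5,.142,.087 [0.0064 0.0003 0.092 ] spin 0.0334
```

Request:
drive_tool(xyz=[[0.001, 0, 0.03], [0.003, 0, 0.055], [0.004, 0, 0.067], [0.005, 0, 0.076], [0.005, 0, 0.08], [0.005, 0, 0.08]], spin=[0.01, 0.02, 0.025, 0.028, 0.029, 0.029])

```text
time_s: 12.3
eef_pos: [0.4853, 0.1098, 0.0871]
eef_rot: [-0.695, 0.695, 0.131, -0.131]
ft_force: [1.3, -3.0, 0.2]
opening: 0.0344
```

```bash
python3 w.py 24,.142,.087 23.6,.142,.087 23.6,.142,.16
```

```text
t 12.3 az 21.98 r 0.1421 z 0.0871 op 0.0344 f tool [ 0.1 -0.2 -3.3]
24,.142,.087 [ 0.0013  0.0007 -0.0333] spin -0.0149
23.6,.142,.087 [ 0.001   0.0007 -0.0267] spin -0.0127
23.6,.142,.16 [ 0.001 -0.486 -0.027] spin -0.0127
```

Dead stop both ways (14 N at 26.1°, −3.3 N at 22.0°). Allowing for finger clearance, that centres the slot at about 23.9°, matching the picture. Centring, opening and leaving.

Request:
drive_tool(xyz=[[0, 0, -0.02], [0, 0, -0.03], [0, 0, -0.03]], spin=[-0.006, -0.0127, -0.0127])

```text
time_s: 12.6
eef_pos: [0.4867, 0.1059, 0.087]
eef_rot: [0.692, -0.692, -0.145, 0.145]
ft_force: [-0.1, -0.6, 0.1]
opening: 0.034
```

Request:
drive_tool(xyz=[[0, 0, 0], [0, 0, 0], [0, 0, 0], [0, 0, 0], [0, -0.15, 0], [0, -0.45, 0], [0, -0.75, 0], [0.3, -1, 0], [0.6, -1, 0], [0.9, -1, 0], [1, -1, 0], [1, -1, 0]], spin=[0, 0, 0, 0, 0, 0, 0, 0, 0, 0, 0, 0], claw=1)

```text
time_s: 13.8
eef_pos: [0.6256, 0.1668, 0.2353]
eef_rot: [-0.692, 0.692, 0.144, -0.145]
ft_force: [-1.2, -0.7, -1.1]
opening: 0.0877
```

```bash
python3 lev.py w4.png .09
python3 - <<'E'
from h import *
c=np.array([.617,.163])
im,d=optics.read_camera('wrist')
for n in('lever_grip','lever_index'):
  for x in regions_of(n,'wrist')[:1]:
    m=x['pixels']&(d>0);v,u=np.nonzero(m);P=np.array([deproj('wrist',q,d) for q in zip(u,v)])
    print(n,x['conf'],len(P),'max z',np.percentile(P[:,2],[50,90,97]).round(4))
    # arm top points: by radius
    rad=np.hypot(*(P[:,:2]-c).T)
    for lo,hi in((.05,.08),(.08,.1),(.1,.12)):
        k=(rad>lo)&(rad<hi)&(P[:,2]>.052)&(P[:,2]<.09)
        if k.sum()>5:
            w=np.median(P[k],0);print(lo,k.sum(),'z %.4f'%w[2],'az %.2f'%np.degrees(np.arctan2(-(w[1]-c[1]),-(w[0]-c[0]))))
E
```

```text
13.8 [0.6256 0.1668 0.2353]
lever_pivot 0.93 [321.5 202.3] [0.6129 0.1619] [0.6116 0.1614 0.066 ]
lever_grip 0.56 [320.7  28.3] [0.4826 0.1044] [0.4881 0.1068 0.1122]
lever_index 0.79 [320.6  72.5] [0.5077 0.1152] [0.5078 0.1152 0.0648]
mark_green 0.56 [320.3  73.4] [0.505  0.1136] [0.5088 0.1154 0.0658]
mark_blue 0.83 [370.   85.4] [0.496  0.1608] [0.4975 0.1602 0.0488]
mark_yellow 0.58 [273.1  84.7] [0.532 0.077] [0.5326 0.0783 0.0481]Traceback (most recent call last):
  File "<stdin>", line 6, in <module>
  File "h.py", line 11, in deproj
    p=optics.camera_params(cam);R=np.array(p['R']);t=np.array(p['t'])
ValueError: time passes only in moves, steps and waits
```

View pics/w4.png

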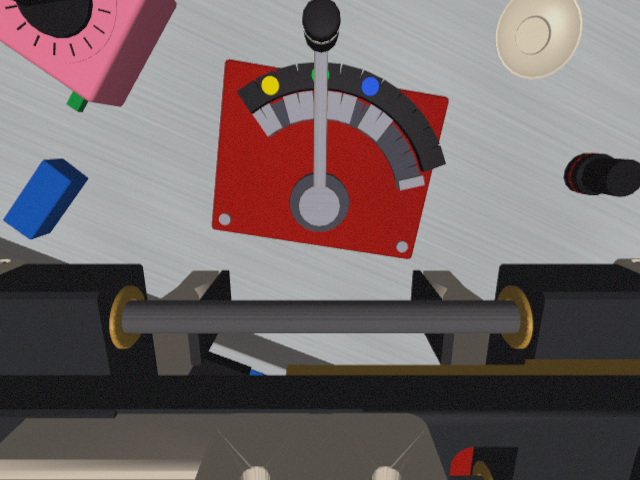

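The grip top measures 0.112 m and the arm top 0.065 m at the index, so the lever is fully down (riding would be about 10–12 mm higher), in line with the green dot at (320,75). Bystanders are unmoved. Now the dimmer.

Request:
drive_tool(xyz=[[-0.17, 0, -0.28], [-0.34, 0, -0.57], [-0.5, 0, -0.83], [-0.54, 0, -0.9]], spin=[0, 0, 0, 0])

```text
time_s: 14.65
eef_pos: [0.6028, 0.0064, 0.2378]
eef_rot: [-0.692, 0.692, 0.144, -0.143]
ft_force: [-0.8, 0.6, 0.1]
opening: 0.0878
```

Request:
drive_tool(xyz=[[-0.17, 0, -0.28], [-0.34, 0, -0.57], [-0.5, 0, -0.83], [-0.54, 0, -0.9]], spin=[0, 0, 0, 0])

```text
time_s: 15.05
eef_pos: [0.5827, -0.1496, 0.2375]
eef_rot: [-0.692, 0.693, 0.144, -0.143]
ft_force: [-0.7, 0.7, 0.5]
opening: 0.0875
```

Request:
drive_tool(xyz=[[-0.17, 0, -0.28], [-0.34, 0, -0.57], [-0.5, 0, -0.83], [-0.54, 0, -0.9], [-0.54, 0, -0.9], [-0.54, 0, -0.9], [-0.54, 0, -0.9], [-0.54, 0, -0.9], [-0.54, 0, -0.9], [-0.54, 0, -0.9]], spin=[-0.045, -0.09, -0.135, -0.18, -0.225, -0.27, -0.315, -0.36, -0.366, -0.366])

```text
time_s: 16.05
eef_pos: [0.5637, -0.302, 0.2372]
eef_rot: [-0.503, 0.503, 0.497, -0.497]
ft_force: [0.1, 0.1, -0.5]
opening: 0.0874
```

```bash
python3 dial.py w5.png; python3 -c "
from h import *
s,p,R=pose();print(p,np.degrees(np.arctan2(R[1,2],R[0,2])),np.round(s['joints'],2))
a=cv2.imread('pics/w5.png');cv2.imwrite('pics/c3.png',cv2.resize(a[60:310,150:490],None,fx=2.3,fy=2.3))"
```

```text
dial_grip 0.94 [312.2 201.6] [ 0.5707 -0.3171] [ 0.5704 -0.3191  0.0892]
dial_pointer 0.92 [317.7 230.5] [ 0.5662 -0.2857] [ 0.5663 -0.2842  0.0563]
setpoint_tip 0.51 [281.8 195.3] [ 0.6006 -0.32  ] [ 0.5999 -0.321   0.0626]
[ 0.5635787  -0.30217478  0.23708466] 179.3577580403851 [-0.19  0.29 -0.06 -0.   -1.22  0.18]
```

View pics/c3.png

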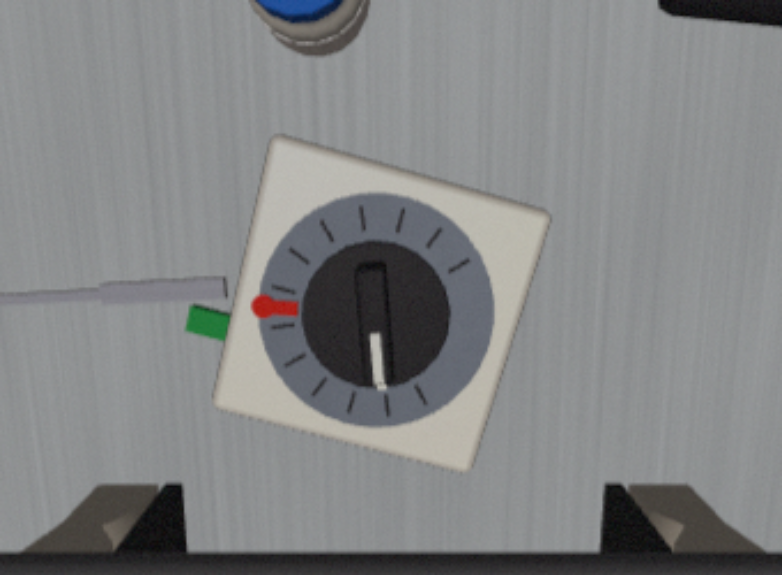

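The crop shows the knob skirt centred at (375,313), pointer end at (381,387), and red tab tip at (299,309). Clockwise seen from above is down → left here, about a quarter turn.

```bash
cat > ang.py <<'E'
from h import *
def F(q):return np.array([150+q[0]/2.3,60+q[1]/2.3])
c=ray('wrist',F((375.5,313)),.062)[:2];c2=ray('wrist',F((376,309.5)),.056)[:2]
p=ray('wrist',F((381,387)),.062)[:2];t=ray('wrist',F((299,309)),.0565)[:2];b1=ray('wrist',F((371,265)),.088)[:2]
A=lambda v:np.degrees(np.arctan2(v[1],v[0]))
print('c',c.round(4),c2.round(4),'p',p.round(4),np.hypot(*(p-c)).round(4),A(p-c).round(1),'t',t.round(4),np.hypot(*(t-c)).round(4),A(t-c).round(1),'bar',A(p-b1).round(1),'cw',A(p-c)-A(t-c))
j=A(p-c)+90
plan([*c,.15],j);plan([*c,.064],j)
E
python3 ang.py
```

```text
c [ 0.5699 -0.3198] [ 0.5699 -0.3203] p [ 0.5682 -0.2881] 0.0318 93.2 t [ 0.6023 -0.321 ] 0.0324 -2.2 bar 92.7 cw 95.37213256867575
pos [ 0.5636 -0.3022  0.2371] yaw 179.4 -> xyz [-0.117  0.581 -0.044] spin -0.0215
pos [ 0.5636 -0.3022  0.2371] yaw 179.4 -> xyz [-0.117  1.154 -0.044] spin -0.0215
```

Request:
drive_tool(xyz=[[-0.06, 0.15, -0.02], [-0.117, 0.4, -0.044], [-0.117, 0.65, -0.044], [-0.117, 0.85, -0.044], [-0.117, 0.95, -0.044], [-0.117, 0.95, -0.044], [-0.117, 0.95, -0.044]], spin=[-0.02, -0.0215, -0.0215, -0.0215, -0.0215, -0.0215, -0.0215], claw=0.2)

```text
time_s: 16.95
eef_pos: [0.5703, -0.3202, 0.095]
eef_rot: [0.485, -0.485, -0.514, 0.514]
ft_force: [0.3, -0.5, 1.7]
opening: 0.0526
```

```bash
python3 -c "
from h import *
plan([.57,-.32,.066],183.2)"
```

```text
pos [ 0.5703 -0.3202  0.095 ] yaw -176.7 -> xyz [0.001 0.194 0.002] spin 0.0006
```

Request:
drive_tool(xyz=[[0, 0.1, 0], [0, 0.19, 0], [0, 0.19, 0]], spin=[0, 0, 0])

```text
time_s: 17.25
eef_pos: [0.5687, -0.3195, 0.0642]
eef_rot: [0.486, -0.484, -0.514, 0.515]
ft_force: [-0.3, -0.8, 0.1]
opening: 0.0527
```

Request:
drive_tool(xyz=[[0, 0, 0], [0, 0, 0], [0, 0, 0], [0, 0, 0], [0, 0, 0], [0, 0, 0], [0, 0, 0]], spin=[0, 0, 0, 0, 0, 0, 0], claw=-1, squeeze=25)

```text
time_s: 17.95
eef_pos: [0.5709, -0.32, 0.0663]
eef_rot: [-0.485, 0.486, 0.515, -0.514]
ft_force: [3.4, -1.3, -1.4]
opening: 0.0118
```

```bash
python3 -c "
from h import *
s,p,R=pose();print(p.round(4),np.degrees(np.arctan2(R[1,2],R[0,2])),s['opening'],s['ft_force'],s['ft_torque'])"
```

```text
[ 0.5709 -0.32    0.0663] -176.65185466057662 0.011832957385114598 [ 3.43159021 -1.33452951 -1.44415302] [ 0.22771601 -1.02697685 -0.0155203 ]
```

Bar gripped (11.8 mm). Turning 95.4° clockwise (+0.53).

Request:
drive_tool(xyz=[[0, 0, 0], [0, 0, 0], [0, 0, 0], [0, 0, 0], [0, 0, 0], [0, 0, 0], [0, 0, 0], [0, 0, 0], [0, 0, 0], [0, 0, 0], [0, 0, 0], [0, 0, 0], [0, 0, 0], [0, 0, 0], [0, 0, 0], [0, 0, 0]], spin=[0.04, 0.08, 0.12, 0.16, 0.2, 0.24, 0.28, 0.32, 0.36, 0.4, 0.44, 0.48, 0.51, 0.53, 0.53, 0.53])

```text
time_s: 19.55
eef_pos: [0.5691, -0.3183, 0.0663]
eef_rot: [0.708, -0.706, 0.013, -0.012]
ft_force: [-1.9, 9.4, 6.1]
opening: 0.0118
```

Request:
drive_tool(xyz=[[0, 0, 0], [0, 0, 0], [0, 0, 0], [0, 0, 0], [0, -0.15, 0], [0, -0.4, 0], [0, -0.7, 0], [0, -0.95, 0], [0.1, -1, 0], [0.12, -1, 0], [0.12, -1, 0]], spin=[0, 0, 0, 0, 0, 0, 0, 0, 0, 0, 0], claw=0.5)

```text
time_s: 20.65
eef_pos: [0.5876, -0.3204, 0.2149]
eef_rot: [0.707, -0.707, 0.013, -0.012]
ft_force: [1.1, 1.2, -0.4]
opening: 0.066
```

```bash
python3 dial.py w6.png; python3 -c "
from h import *
s,p,R=pose();print(p,np.degrees(np.arctan2(R[1,2],R[0,2])))
q=proj('wrist',np.array([.57,-.32,.062]));print(q);x,y=[max(0,int(v)-k) for v,k in zip(q,(75,56))];print(x,y)
a=cv2.imread('pics/w6.png');cv2.imwrite('pics/c4.png',cv2.resize(a[y:y+112,x:x+150],None,fx=5,fy=5,interpolation=cv2.INTER_CUBIC))"
```

```text
dial_grip 0.96 [322.3 201.9] [ 0.5676 -0.3184] [ 0.5658 -0.3184  0.0881]
dial_grip 0.58 [573.7 164. ] [ 0.5437 -0.1101] [ 0.5428 -0.1167  0.0874]
dial_pointer 0.85 [324.9 235.6] [ 0.6017 -0.3172] [ 0.6034 -0.3172  0.0559]
dial_pointer 0.36 [202.4 218.2] [ 0.5813 -0.4275] [ 0.583  -0.4303  0.0541]
setpoint_tip 0.65 [321.  236.5] [ 0.6044 -0.321 ] [ 0.604  -0.321   0.0575]
[ 0.58703771 -0.32044301  0.2146451 ] 87.9188014949291
[320.70966907 201.21419287]
245 145
```

View pics/c4.png

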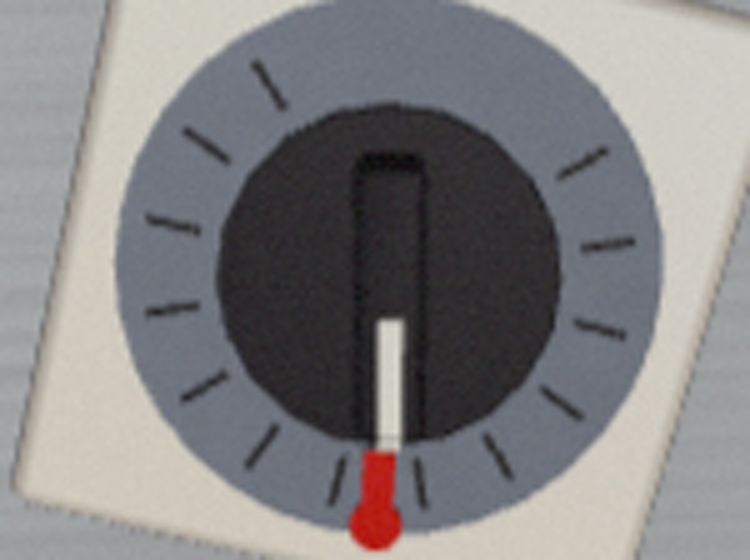

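The crop shows the pointer end at (389,450) and the tab tip at (380,453). Knob and scale are centred on x=389, so about 2.8° more clockwise is needed. Regripping for that small turn.

```bash
python3 -c "
from h import *
plan([.569,-.319,.066],87.9);print(ray('wrist',(322.8,199.3),.062))"
```

```text
pos [ 0.587  -0.3204  0.2146] yaw 87.9 -> xyz [-0.118  0.991  0.005] spin 0.0001
[ 0.56834309 -0.31807045  0.062     ]
```

Request:
drive_tool(xyz=[[-0.1, 0.2, 0.008], [-0.12, 0.45, 0.008], [-0.12, 0.7, 0.008], [-0.12, 0.9, 0.008], [-0.12, 0.985, 0.008], [-0.12, 0.985, 0.008], [-0.12, 0.985, 0.008]], spin=[0, 0, 0, 0, 0, 0, 0], claw=0)

```text
time_s: 21.55
eef_pos: [0.5706, -0.3192, 0.0693]
eef_rot: [-0.707, 0.707, -0.012, 0.013]
ft_force: [0.0, -0.4, -0.5]
opening: 0.0438
```

Request:
drive_tool(xyz=[[0, 0, 0], [0, 0, 0], [0, 0, 0], [0, 0, 0], [0, 0, 0], [0, 0, 0]], spin=[0, 0, 0, 0, 0, 0], claw=-1)

```text
time_s: 22.15
eef_pos: [0.5702, -0.3182, 0.0688]
eef_rot: [0.707, -0.707, 0.013, -0.013]
ft_force: [-0.4, 4.2, 4.9]
opening: 0.0117
```

Request:
drive_tool(xyz=[[0, 0, 0], [0, 0, 0], [0, 0, 0], [0, 0, 0]], spin=[0.008, 0.0158, 0.0158, 0.0158])

```text
time_s: 22.55
eef_pos: [0.5702, -0.3182, 0.0688]
eef_rot: [0.707, -0.706, 0.03, -0.031]
ft_force: [-1.9, 6.3, 6.3]
opening: 0.0118
```

Request:
drive_tool(xyz=[[0, 0, 0], [0, 0, 0], [0, 0, 0], [0, 0, 0], [0, -0.15, 0], [0, -0.4, 0], [0, -0.7, 0], [0, -0.95, 0], [0.1, -1, 0], [0.12, -1, 0], [0.12, -1, 0]], spin=[0, 0, 0, 0, 0, 0, 0, 0, 0, 0, 0], claw=0.5)

```text
time_s: 23.65
eef_pos: [0.5876, -0.3201, 0.2171]
eef_rot: [0.707, -0.706, 0.031, -0.03]
ft_force: [0.0, 0.7, -1.2]
opening: 0.0656
```

```bash
python3 dial.py w7.png; python3 -c "
from h import *
s,p,R=pose();print(p,np.degrees(np.arctan2(R[1,2],R[0,2])))
q=proj('wrist',np.array([.5685,-.3182,.062]));x,y=[max(0,int(v)-k) for v,k in zip(q,(75,56))];print(x,y)
a=cv2.imread('pics/w7.png');cv2.imwrite('pics/c5.png',cv2.resize(a[y:y+112,x:x+150],None,fx=5,fy=5,interpolation=cv2.INTER_CUBIC))
im,d=optics.read_camera('scene');save('scene2.png',im)"
```

```text
dial_grip 0.95 [319.9 204.8] [ 0.5704 -0.3194] [ 0.5688 -0.3193  0.087 ]
dial_grip 0.55 [569.7 150.2] [ 0.5429 -0.1108] [ 0.542  -0.1182  0.0888]
dial_pointer 0.92 [589.9 127.9] [ 0.5271 -0.0845] [ 0.5273 -0.0801  0.056 ]
dial_pointer 0.56 [323.3 236.8] [ 0.6035 -0.3193] [ 0.605  -0.3194  0.0566]
dial_pointer 0.54 [146.4  17.5] [ 0.4118 -0.4436] [ 0.3988 -0.4597  0.0229]
setpoint_tip 0.73 [320.6 232.4] [ 0.601  -0.3217] [ 0.5991 -0.3215  0.063 ]
[ 0.58702081 -0.32014203  0.21687635] 85.07604184617308
246 143
```

View pics/c5.png

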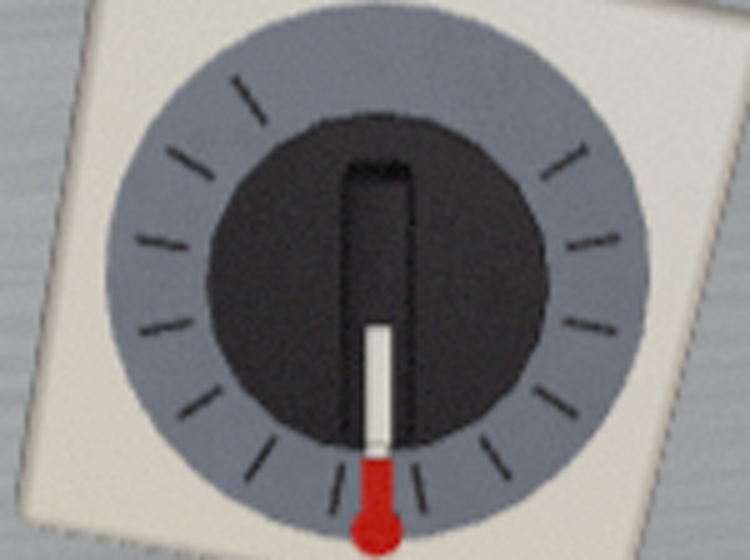

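View pics/scene2.png

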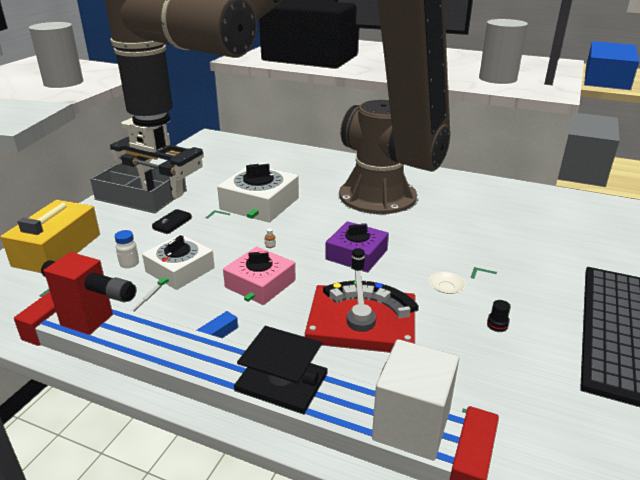

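The pointer (377,450) and tab tip (377,460) are in line. In the scene view the lever stands at the green slot, the loose things are unmoved and the gripper is clear. Handing in.

```bash
python3 -c "
from workcell import job
print(job.hand_in())"
```

```text
the job is handed in; nothing more can be done
None
```

The selector lever is fully down in the green slot and the dimmer pointer stands at the red tab. I handed the job in at about 24 s of the 72 s allowed.

- **Lever:** I lifted it from the park recess, swung it over and slid it loosely along the steel until it dropped in. It then stopped sideways at 14 N one way and a lighter 3 N the other. After release, the arm top was at 0.065 m and the grip top at 0.112 m. Both match fully down; riding on the steel would read about 10–12 mm higher.
- **Dimmer:** I used the smaller of the two white boxes. The first turn of about 95° clockwise stopped 2.8° short, because my first reading of the tab was slightly off. I regripped and added that small turn, and the last close-up shows pointer and tab in line to within about 0.5°.
- **Disagreements:** One script for an extra check of the lever's height stopped with an error, so the heights above come from single depth readings. In the last picture the network first put the dial pointer on the pink dimmer. I judged the setting by the crop instead.
- **Bench:** By eye, the loose things were where they started in the last scene picture. The gripper was clear of everything.

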